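# Lock the roller brush on its shaft with the snap clip

## Task

Get the rotary ski brush ready: push the roller brush along its shaft, by feel, until it stops fully home against the drive collar. Then take the C-shaped steel clip out of the wooden block, feel for the groove in the shaft just outside the brush's hub, and press the clip down through its gap until it snaps fully home in the groove, gently, without forcing the clip or the brush; let go and leave the other things where they are.

Things in the scene. Friction and masses are not known exactly. Their poses are not given: they have to be found in the camera images.
- vise: Red vise fixed to the bench, base 100 x 150 mm, jaws 126 mm high, holding the black handle of a rotary brush tool whose steel shaft stands out level. Origin: centre of its underside; x runs along the shaft to its free end, z up. Shaft axis: y = 0, z = 95 mm. Vise, shaft and brush count together: the fingers must not press on them with over 30 N.
- shaft_ref (a point): Point fixed to the vise, on the shaft axis 218.3 mm along x. The groove's middle is near it, but the tool sits up to 10 mm farther in or out in the jaws each time (not reported: see or feel it). Shaft 16 mm across; groove 11 mm across, 11.6 mm wide; shaft end 32 mm beyond the groove's middle.
- collar_ref (a point): Point fixed to the vise, on the shaft axis 88 mm along x: nominal face of the drive collar (52 mm across) that stops the brush; it shifts with the tool by the same up to 10 mm as the groove. Home, the bristles' outer end face is 100 mm and the hub's end 124 mm outward of the collar face, the hub's end level with the groove's inner edge.
- brush (a joint): How far the roller brush (bristles 70 mm across, 100 mm long; grey hub 36 mm across standing 24 mm out of their outer end face) stands out from home, in m: 0 = fully home on the collar, at most 0.03. It slides with about 4 N of drag and stays where left. While it is out, the hub covers the groove.
- clip: C-shaped steel clip, 0.1 kg, 10 mm thick (x, along its bore), 30 mm wide (y), 62 mm high (z). Stands gap down in one slot of the wooden block, feet 20 mm above the bench. Origin: under the middle of its feet. The gap is 12.5 mm wide; a sprung bump on each leg narrows it to 7 mm and takes about 10 N to push past the groove's steel. Pushing down with over 20 N harms it.
- clip_bore (a point): Centre of the clip's round bore, 12 mm above its feet. Fully home it lies on the shaft axis (within 1 mm); it grips there and stays as left. Pressed lightly on the full shaft the legs cannot pass: it stops about 14 mm above the axis. Over the groove it sinks to about 9 mm above the axis before the bumps resist, then snaps down.
- clip_grip (a point): Middle of the grip of the clip's flat upright tab, 52 mm above its feet (40 mm above the bore). The tab is 24 mm wide (along the clip's y), 10 mm thick, and spans 24 to 62 mm above the feet: grip it across its width. Half a turn about z makes no difference.
- block: Pale wooden block, 120 (x) x 56 (y) x 28 mm, fixed to the bench, with two slots 60 mm apart along its x, each 12 mm (x) x 35 mm (y) and 8 mm deep. Origin: centre of its underside.
- wax_bar: Bar of white wax, 10 x 32 x 55 mm, standing in the block's other slot. Origin: centre of its underside. Leave it.
- palm_brush: Wooden hand brush lying bristles down, 130 x 45 x 40 mm. Origin: centre of its underside. Leave it.
- screwdriver: Screwdriver with a black handle, lying on the bench, about 200 mm long. Leave it.
There are look-alikes about, which are no part of the job. Leave any red, turquoise or yellow look-alike of the clip alone.

How it is judged:
By the outcome, as a careful person would: the job done as asked, in the order asked, and still so for the second after the job is handed in, with the robot touching nothing.
It also fails if it takes over 56 s, if anything falls off the work surface, if the arm or the gripper's body presses on something with over 40 N, if the wrist force passes 120 N, or if a joint passes its speed limit or range.

## Robot

A 6-joint arm with a two-finger parallel gripper is mounted at the origin on the work surface. World frame = base frame: x ahead of the robot, y to its left, z up, the work surface at z = 0. Lengths are in m, angles in rad, forces in N, time in s.
With the tool pointing down it reaches from about 0.35 to 0.975 m from the base axis. Payload 4.9 kg.
Tool frame: the origin (TCP) lies on the centre line of the jaws, within the pads' length; the fingertips stand manip.tip_reach ahead of it and the grasp point (between the pads) is the TCP (manip.tip_reach is the distance from the TCP to the fingertips, in m); z points along the fingers, y is the line along which they close (so a half turn about z gives the same grasp; the last joint's range is limited). The gripper opens to 85 mm and grips with 20 to 120 N. Pads are 22 mm wide; open, the fingers measure 114 mm over their backs; the gripper's body (76 mm by 85 mm) begins 54 mm behind the grasp point. The pads swing forward as they close: fully open they stand 13 mm farther back than shut.
Start: joints at [-1.34, 0.053, 1.613, -0, 1.476, -0.119], TCP at [0.214, -0.587, 0.25] pointing down, gripper open.
Joint ranges: [-3.01, 3.01], [-1.01, 2.22], [0.06, 2.58], [-1.02, 4.17], [0.09, 2.62], [-3.14, 3.14]. Speed limits (rad/s): [2.57, 2.57, 3.14, 3.14, 3.14, 3.14].

## Interface

Orientations are given as a unit quaternion [w, x, y, z].
In Python, from plant import manip gives the robot as it stands. The module is installed in compiled form; this text tells all that it offers.
- The arm moves only by the tool move_arm, never from a script. Its argument "rows" is a list of rows, each a list of 7 numbers: the shift along the tool's x, y, z in cm, then the turn, a rotation vector about the tool's x, y, z in degrees, then the opening, from -1 (shut) to 1 (fully open). In form: [[tx, ty, tz, ax, ay, az, jaw], ...]. A call has 1 to 20 rows; each row shifts and turns the commanded pose from where the row before left it, along the tool's axes as they then stand; what a row does not reach is not made up. A row lasts 1/12 s, in which the tool goes at most 41.7 mm and 7.16 degrees, less where a joint would pass 70% of its speed; a pose out of reach is approached as far as the arm can. A call is refused whole if a number of a shift passes 4.17 or a number of a turn 7.16, either way. A call with a gripper value outside its range is refused whole. The fingers move at their own pace and stop on an object; the grip force is fixed at half the most. Time passes only in rows, so rows that do not move let the fingers close. It gives the time, the measured TCP pose, the force, the opening and the grip force at its end, in the units of the state.
- manip.state(): the state, without advancing time (a new reading comes with each control period).
- manip.grab_frame(name): name is "scene" or "side" or "wrist"; returns a dict with "img" (480x640x3 uint8, blue, green, red), "mtx" (3x3 intrinsics, pixels), "R" (3x3) and "t" (3): a world point X has camera coordinates R X + t. Camera axes: x right, y down, z forward; pixel columns grow to the right and rows downward; lengths in m; the calibration is good to about 2 mm. A picture is of the moment at which its call begins. There is no depth.
- manip.job_done(): hands the job in; it is judged then, once.
The state is a dict: "time": time; "joint_pos": joint angles; "joint_vel": joint speeds; "joint_efforts": joint torques, N m; "tool_pos": TCP position; "tool_rot": TCP orientation; "contact_force": force on the tool from outside, world axes, zero at the start; "ft_torque": the same for the moment, N m; "gripper_width": opening from 0.0 (shut) to 1.0 (fully open); "grasp_force": force on a finger pad.
Only numpy, scipy, OpenCV 4.12 (cv2) and the standard library are available. Lean on these libraries where they do the work, as an engineer would, in place of code of your own. Each camera call takes 0.05 s, during which the arm holds its last target. There are 200 camera calls.

## Working session

There is one attempt and no reset: what is moved stays moved. The work goes in short steps, Python scripts to look and compute and a tool call to move; the robot and the scene stay as the last step left them, time stands still between calls to the robot, and variables do not carry over. Pictures are saved under pics/ and viewed, at most 10 in all, crops included, and the job is handed in when it is done.

Besides the shell and the picture viewer there is one more tool, called after "Call:" as name(argument=value, ...), one argument or row to a line, values as JSON. move_arm: Moves the arm, as the interface text tells. Its arguments: {"type":"object","properties":{"rows":{"type":"array","items":{"type":"array","items":{"type":"number"}}}},"required":["rows"]}

```bash
mkdir -p pics; python3 - <<'E'
from plant import manip
import cv2,numpy as np,pickle
print(manip.state(), manip.tip_reach)
for n in("scene","side"):
    f=manip.grab_frame(n);cv2.imwrite(f"pics/{n}0.png",f["img"]);pickle.dump(f,open(f"{n}0.pkl","wb"));print(n,f["mtx"].tolist(),f["R"].tolist(),f["t"].tolist(), (-f["R"].T@f["t"]).round(3))
E
```

```text
{'time': 0.0, 'joint_pos': array([-1.34003462e+00,  5.33843567e-02,  1.61429895e+00,  2.72385513e-05,
        1.47602580e+00, -1.18963629e-01]), 'joint_vel': array([ 0.00326706, -0.0006089 , -0.00091054,  0.001226  ,  0.00053072,
       -0.00146952]), 'joint_efforts': array([-1.48483417e-03, -3.93678546e+01, -3.70178175e+01, -2.06698837e-04,
        7.05939470e-03,  6.99584710e-07]), 'tool_pos': array([ 0.21404198, -0.58657621,  0.24904299]), 'tool_rot': array([-1.05732981e-03,  9.84750116e-01,  1.73971521e-01, -4.55873601e-05]), 'contact_force': array([-0.8950269 ,  0.92209155,  0.7295982 ]), 'ft_torque': array([ 0.03788761, -0.02298702, -0.00130127]), 'grasp_force': 0.0, 'gripper_width': 0.9973231409102634} 0.019
scene [[523.83809635554, 0.0, 315.8453734051824], [0.0, 523.83809635554, 247.11753243898403], [0.0, 0.0, 1.0]] [[-0.7357799227677746, 0.6772148771199653, -0.002813442595420659], [0.3962377194490233, 0.42712756513645495, -0.8127470164734167], [-0.5492026720052302, -0.5991177290883601, -0.582609965375054]] [0.4086712853679042, -0.13732284897300537, 1.3302738448258107] [1.086 0.579 0.665]
side [[465.0163458194775, 0.0, 321.28357568942647], [0.0, 465.0163458194775, 237.07293909259678], [0.0, 0.0, 1.0]] [[0.9943012385209663, -0.1064537765189957, -0.005713190047311944], [-0.07725425492225448, -0.682569269229856, -0.7267262020867478], [0.07346310075187612, 0.7230261310408254, -0.6869034769602315]] [-0.5741658240125243, 0.12288971792766422, 0.8890324802405714] [ 0.515 -0.62   0.697]
```

View pics/scene0.png

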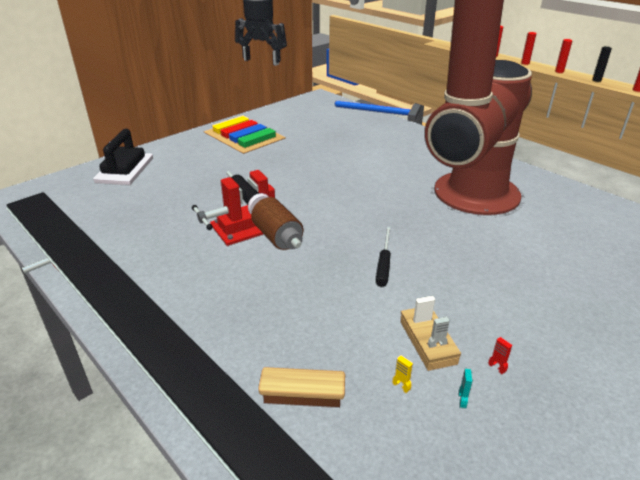

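View pics/side0.png

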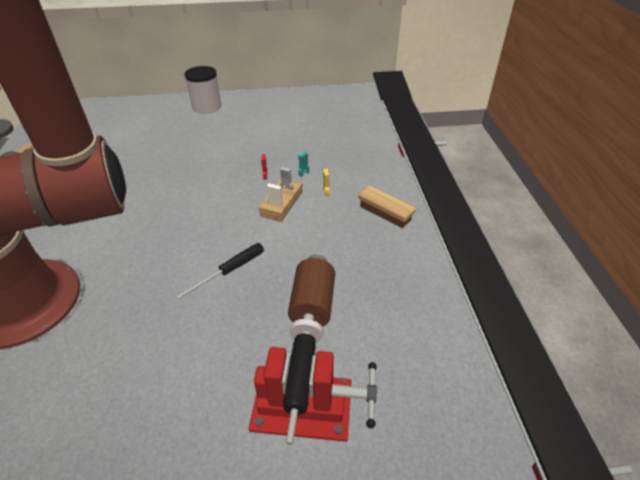

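The picture shows the vise with shaft at scene (290,240) / side (310,330). What could be taken for the clip:
- grey steel clip in the block, scene (440,332), side (286,178)
- red one, scene (501,355)
- turquoise one, scene (466,387)
- yellow one, scene (403,373)
- white wax bar, scene (425,310)

I choose the grey one in the block and check it in a close crop.

```bash
python3 - <<'E'
import cv2,numpy as np
s=cv2.imread("pics/scene0.png");d=cv2.imread("pics/side0.png")
def c(i,x,y,w,h,k): return cv2.resize(i[y:y+h,x:x+w],(w*k,h*k),interpolation=cv2.INTER_CUBIC)
a=c(s,200,165,133,100,3);b=c(s,380,285,133,100,3);e=c(d,250,150,100,75,4);g=c(d,240,245,133,200,3)
o=np.zeros((600,800,3),np.uint8)
o[:300,:399]=a;o[300:,:399]=b;o[:600,400:799]=g
cv2.imwrite("pics/crop1.png",o);cv2.imwrite("pics/crop2.png",cv2.resize(d[150:225,240:340],(800,600),interpolation=cv2.INTER_CUBIC))
E
```

```text
(no output)
```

View pics/crop1.png

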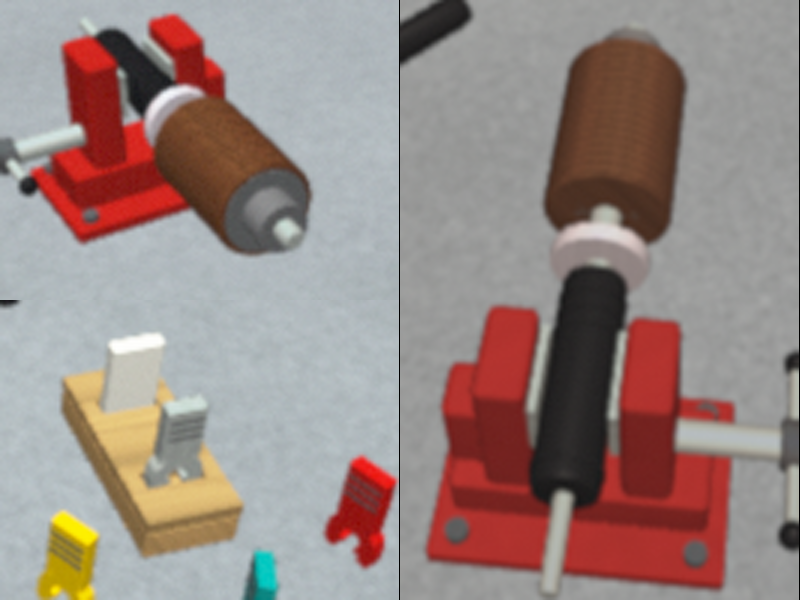

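View pics/crop2.png

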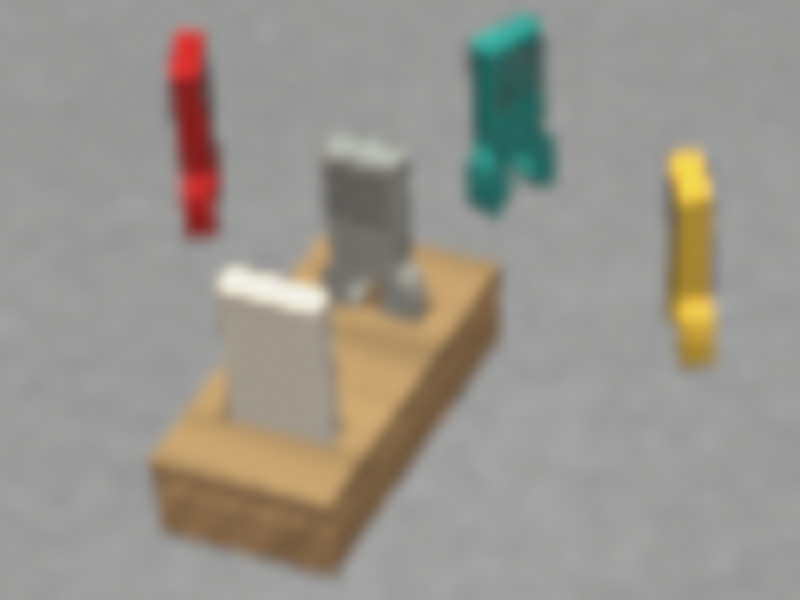

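```bash
cat > h.py <<'E'
import numpy as np,pickle
F={n:pickle.load(open(f"{n}0.pkl","rb")) for n in("scene","side")}
def at(n,p,z):
    f=F[n];d=f["R"].T@np.linalg.inv(f["mtx"])@np.r_[p,1];c=-f["R"].T@f["t"];return c+d*(z-c[2])/d[2]
def px(n,X):
    f=F[n];q=f["mtx"]@(f["R"]@np.array(X)+f["t"]);return q[:2]/q[2]
E
python3 - <<'E'
from h import *
S=lambda x,y:(200+x/3,165+y/3); B=lambda x,y:(380+x/3,285+(y-300)/3); G=lambda x,y:(240+(x-400)/3,245+y/3); D=lambda x,y:(240+x/8,150+y/8)
def p(l,v): print(l,v.round(4))
p("clip top side",at("side",D(366,150),.082)); p("clip top scene",at("scene",B(185,403),.082))
p("cliptop ends side",at("side",D(326,143),.082)-at("side",D(406,155),.082))
for q in((498,268),(152,462),(340,505),(320,240)): p("blk side",at("side",D(*q),.028))
for q in((62,382),(138,530),(240,508),(163,362)): p("blk scene",at("scene",B(*q),.028))
p("wax side",at("side",D(274,288),.075));p("wax scene",at("scene",B(136,340),.075))
for q in((429,555),(722,585)): p("vise side",at("side",G(*q),0))
for q in((33,170),(82,240)): p("vise scene",at("scene",S(*q),0))
p("shaft end",at("scene",S(292,233),.095));p("hub end",at("scene",S(274,214),.095))
p("rear end",at("side",G(551,592),.095));p("collar side",at("side",G(601,255),.095));p("brush inner side",at("side",G(606,215),.095))
p("axis handle",at("side",G(596,270),.095)); p("hub top outer side",at("side",G(636,28),.113))
E
```

```text
clip top side [0.5244 0.2616 0.082 ]
clip top scene [0.5233 0.2625 0.082 ]
cliptop ends side [-0.0224  0.0085  0.    ]
blk side [0.5613 0.2739 0.028 ]
blk side [0.4578 0.1949 0.028 ]
blk side [0.5094 0.1703 0.028 ]
blk side [0.5091 0.2939 0.028 ]
blk scene [0.5098 0.173  0.028 ]
blk scene [0.5693 0.275  0.028 ]
blk scene [0.5163 0.3027 0.028 ]
blk scene [0.4517 0.2029 0.028 ]
wax side [0.496 0.209 0.075]
wax scene [0.4947 0.2089 0.075 ]
vise side [ 0.4363 -0.2982  0.    ]
vise side [ 0.5813 -0.3292  0.    ]
vise scene [ 0.5698 -0.3464  0.    ]
vise scene [ 0.5961 -0.2423  0.    ]
shaft end [ 0.5646 -0.0412  0.095 ]
hub end [ 0.5592 -0.065   0.095 ]
rear end [ 0.4991 -0.3639  0.095 ]
collar side [ 0.535  -0.1934  0.095 ]
brush inner side [ 0.5398 -0.1682  0.095 ]
axis handle [ 0.5316 -0.2023  0.095 ]
hub top outer side [ 0.5682 -0.049   0.113 ]
```

Call:
move_arm(
  rows=[
    [0, 0, 0, 0, 0, -6.5, -1],
    [0, 0, 0, 0, 0, -6.5, -1],
    [0, 0, 0, 0, 0, -6.5, -1],
    [0, 0, 0, 0, 0, -6.5, -1],
    [0, 0, 0, 0, 0, -6.5, -1],
    [0, 0, 0, 0, 0, -6.5, -1],
    [0, 0, 0, 0, 0, -6.5, -1],
    [0, 0, 0, 0, 0, -6.5, -1],
    [0, 0, 0, 0, 0, -6.2, -1],
  ],
)

```text
time: 0.85
tool_pos: [0.2141, -0.5868, 0.2495]
tool_rot: [-0.001, 0.774, 0.633, 0.0]
contact_force: [-0.4, -0.4, 0.2]
gripper_width: -0.001
grasp_force: 0.0
```

Call:
move_arm(
  rows=[
    [3, 1.16, 0, 0, 0, 0, -1],
    [3, 1.16, 0, 0, 0, 0, -1],
    [3, 1.16, 0, 0, 0, 0, -1],
    [3, 1.16, 0, 0, 0, 0, -1],
    [3, 1.16, 0, 0, 0, 0, -1],
    [3, 1.16, 0, 0, 0, 0, -1],
    [3, 1.16, 0, 0, 0, 0, -1],
    [3, 1.16, 0, 0, 0, 0, -1],
    [3, 1.16, 0, 0, 0, 0, -1],
    [3, 1.16, 0, 0, 0, 0, -1],
    [3, 1.16, 0, 0, 0, 0, -1],
    [3, 1.16, 0, 0, 0, 0, -1],
    [3, 1.16, 0, 0, 0, 0, -1],
    [3, 1.16, 0, 0, 0, 0, -1],
    [3, 1.16, 0, 0, 0, 0, -1],
    [3, 1.16, 0, 0, 0, 0, -1],
    [3, 1.16, 0, 0, 0, 0, -1],
    [3, 1.16, 0, 0, 0, 0, -1],
    [3, 1.16, 0, 0, 0, 0, -1],
    [3, 1.16, 0, 0, 0, 0, -1],
  ],
)

```text
time: 2.52
tool_pos: [0.5639, -0.0454, 0.2498]
tool_rot: [-0.0, 0.776, 0.631, -0.0]
contact_force: [-0.1, 0.0, -0.1]
gripper_width: 0.002
grasp_force: 0.0
```

```bash
cat > snap.py <<'E'
import sys,cv2,pickle
from plant import manip
n,o=sys.argv[1:3]
f=manip.grab_frame(n);cv2.imwrite(f"pics/{o}.png",f["img"]);pickle.dump(f,open(f"{o}.pkl","wb"))
E
python3 snap.py wrist w1; python3 -c "
import pickle;f=pickle.load(open('w1.pkl','rb'));print(f['mtx'],f['R'],-f['R'].T@f['t'])"
```

```text
[[397.71682965   0.         322.77412706]
 [  0.         397.71682965 243.96664167]
 [  0.           0.           1.        ]] [[ 0.97895844 -0.20405308 -0.0016467 ]
 [-0.19376266 -0.93206     0.30613754]
 [-0.06400313 -0.29937686 -0.95198587]] [0.57935253 0.03176911 0.37174371]
```

View pics/w1.png

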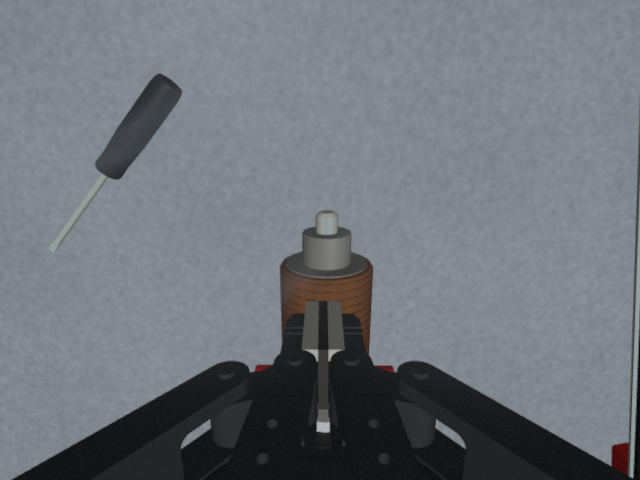

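```bash
python3 - <<'E'
from h import *
F["w"]=pickle.load(open("w1.pkl","rb"))
u=np.array([.2045,.9789]);v=np.array([.9789,-.2045]);E=np.array([.5646,-.0412])
def r(l,p,z):
    q=at("w",p,z);d=q[:2]-E;print(l,q.round(4),"s",(d@u).round(4),"t",(d@v).round(4))
r("end top",(327.5,211),.095);r("endtop rim",(327.5,217),.103)
r("hub top rim",(326.5,236),.113);r("hub end L",(303,230),.095);r("hub end R",(351,230),.095)
r("bristle top rim",(326.5,276),.130);r("br L",(281,265),.095);r("br R",(372,265),.095)
r("br L2",(282,300),.095);r("br R2",(371,300),.095)
r("tip",(323,302),.231)
E
```

```text
end top [ 0.5691 -0.0318  0.095 ] s 0.0101 t 0.0025
endtop rim [ 0.5685 -0.0341  0.103 ] s 0.0077 t 0.0024
hub top rim [ 0.5656 -0.0446  0.113 ] s -0.0031 t 0.0017
hub end L [ 0.5489 -0.042   0.095 ] s -0.004 t -0.0152
hub end R [ 0.5829 -0.049   0.095 ] s -0.0039 t 0.0195
bristle top rim [ 0.561  -0.0663  0.13  ] s -0.0253 t 0.0016
br L [ 0.527 -0.065  0.095] s -0.031 t -0.032
br R [ 0.5932 -0.0788  0.095 ] s -0.0309 t 0.0357
br L2 [ 0.521 -0.093  0.095] s -0.0597 t -0.0321
br R2 [ 0.5877 -0.1069  0.095 ] s -0.0596 t 0.036
tip [ 0.5651 -0.0358  0.231 ] s 0.0054 t -0.0006
```

Call:
move_arm(
  rows=[
    [0.6, 0.2, 2, 0, 0, 0, -1],
    [0, 0, 3, 0, 0, 0, -1],
    [0, 0, 3, 0, 0, 0, -1],
    [0, 0, 2, 0, 0, 0, -1],
    [0, 0, 0.6, 0, 0, 0, -1],
    [0, 0, 0.3, 0, 0, 0, -1],
    [0, 0, 0.2, 0, 0, 0, -1],
  ],
)

```text
time: 3.15
tool_pos: [0.5671, -0.0417, 0.1397]
tool_rot: [0.0, 0.776, 0.631, 0.0]
contact_force: [0.2, -0.3, 0.5]
gripper_width: 0.003
grasp_force: 0.0
```

Call:
move_arm(
  rows=[
    [-0.5, 0, 0, 0, 0, 0, -1],
    [-0.5, 0, 0, 0, 0, 0, -1],
    [-0.3, 0, 0, 0, 0, 0, -1],
    [-0.2, 0, 0, 0, 0, 0, -1],
    [-0.2, 0, 0, 0, 0, 0, -1],
    [-0.2, 0, 0, 0, 0, 0, -1],
    [-0.2, 0, 0, 0, 0, 0, -1],
    [-0.2, 0, 0, 0, 0, 0, -1],
  ],
)

```text
time: 3.82
tool_pos: [0.5625, -0.0635, 0.1398]
tool_rot: [-0.0, 0.776, 0.631, 0.001]
contact_force: [0.3, 4.0, 3.0]
gripper_width: -0.002
grasp_force: 2.1
```

Call:
move_arm(
  rows=[
    [-0.2, 0, 0, 0, 0, 0, -1],
    [-0.2, 0, 0, 0, 0, 0, -1],
    [-0.2, 0, 0, 0, 0, 0, -1],
    [-0.15, 0, 0, 0, 0, 0, -1],
    [-0.15, 0, 0, 0, 0, 0, -1],
    [-0.15, 0, 0, 0, 0, 0, -1],
  ],
)

```text
time: 4.32
tool_pos: [0.5601, -0.0745, 0.1395]
tool_rot: [0.0, 0.776, 0.631, 0.0]
contact_force: [0.1, 3.4, 3.9]
gripper_width: 0.002
grasp_force: 2.0
```

Call:
move_arm(
  rows=[
    [-0.15, 0, 0, 0, 0, 0, -1],
    [-0.1, 0, 0, 0, 0, 0, -1],
    [-0.1, 0, 0, 0, 0, 0, -1],
  ],
)

```text
time: 4.57
tool_pos: [0.5593, -0.0779, 0.1394]
tool_rot: [0.0, 0.776, 0.631, 0.0]
contact_force: [1.2, 4.1, 3.0]
gripper_width: 0.001
grasp_force: 2.0
```

Call:
move_arm(
  rows=[
    [-0.1, 0, 0, 0, 0, 0, -1],
    [-0.1, 0, 0, 0, 0, 0, -1],
    [-0.1, 0, 0, 0, 0, 0, -1],
  ],
)

```text
time: 4.82
tool_pos: [0.5587, -0.0808, 0.1393]
tool_rot: [0.0, 0.776, 0.631, 0.0]
contact_force: [1.9, 3.7, 4.5]
gripper_width: -0.001
grasp_force: 2.0
```

Call:
move_arm(
  rows=[
    [-0.1, 0, 0, 0, 0, 0, -1],
    [-0.1, 0, 0, 0, 0, 0, -1],
  ],
)

```text
time: 4.98
tool_pos: [0.5582, -0.0827, 0.1393]
tool_rot: [0.0, 0.776, 0.631, 0.0]
contact_force: [2.4, 5.2, 3.4]
gripper_width: 0.001
grasp_force: 3.2
```

Call:
move_arm(
  rows=[
    [-0.1, 0, 0, 0, 0, 0, -1],
    [0, 0, 0, 0, 0, 0, -1],
  ],
)

```text
time: 5.15
tool_pos: [0.5582, -0.0828, 0.1394]
tool_rot: [-0.001, 0.776, 0.631, 0.001]
contact_force: [2.2, 6.2, 3.6]
gripper_width: -0.002
grasp_force: 3.7
```

Call:
move_arm(
  rows=[
    [-0.1, 0, 0, 0, 0, 0, -1],
    [0, 0, 0, 0, 0, 0, -1],
  ],
)

```text
time: 5.32
tool_pos: [0.5582, -0.0828, 0.1394]
tool_rot: [-0.001, 0.776, 0.631, 0.002]
contact_force: [1.8, 10.2, 4.2]
gripper_width: 0.0
grasp_force: 5.2
```

Call:
move_arm(
  rows=[
    [-0.1, 0, 0, 0, 0, 0, -1],
    [0, 0, 0, 0, 0, 0, -1],
  ],
)

```text
time: 5.48
tool_pos: [0.5582, -0.083, 0.1394]
tool_rot: [-0.002, 0.776, 0.631, 0.003]
contact_force: [3.7, 11.9, 3.6]
gripper_width: 0.002
grasp_force: 6.7
```

Call:
move_arm(
  rows=[
    [0.7, 0, 0, 0, 0, 0, -1],
    [1.5, 0, -0.5, 0, 0, 0, -1],
    [0, 0, -2.5, 0, 0, 0, -1],
    [0, 0, -3, 0, 0, 0, 0.2],
    [2.6, -0.9, -1, 0, 0, 0, 0.2],
    [2.6, -0.9, 0, 0, 0, 0, 0.2],
    [2.6, -0.9, 0, 0, 0, 0, 0.2],
    [2.6, -0.9, 0, 0, 0, 0, 0.2],
    [2.6, -0.9, 0, 0, 0, 0, 0.2],
    [2.6, -0.9, 0, 0, 0, 0, 0.2],
    [2.6, -0.9, 0, 0, 0, 0, 0.2],
    [2.6, -0.9, 0, 0, 0, 5.5, 0.2],
    [2.6, -0.9, 0, 0, 0, 5.5, 0.2],
    [2.6, -0.9, 0, 0, 0, 5.5, 0.2],
    [0, 0, 0, 0, 0, 0, 0.2],
  ],
)

```text
time: 6.73
tool_pos: [0.5341, 0.2117, 0.2081]
tool_rot: [0.0, 0.858, 0.514, -0.001]
contact_force: [-0.7, -0.4, -0.2]
gripper_width: 0.6
grasp_force: 0.0
```

```bash
python3 snap.py wrist w2
```

```text
(no output)
```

View pics/w2.png

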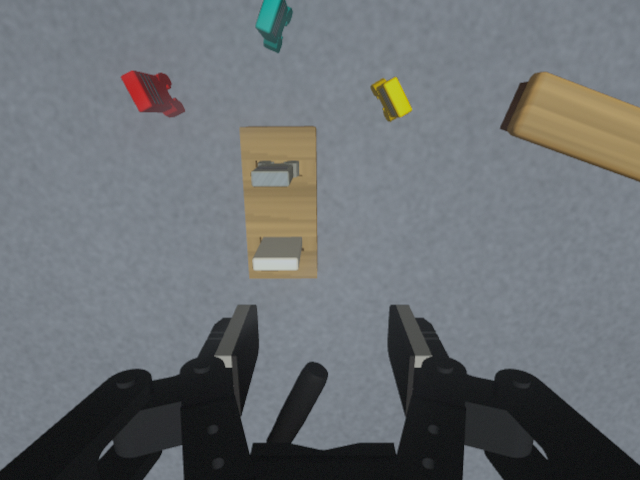

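```bash
python3 - <<'E'
from h import *
F["w"]=pickle.load(open("w2.pkl","rb"))
T=np.array([.5341,.2117]);a=2*np.arctan2(.514,.858);x=np.array([np.cos(a),np.sin(a)]);y=np.array([x[1],-x[0]])
print(np.degrees(a))
def r(l,p,z):
    q=at("w",p,z)[:2];d=q-T;print(l,q.round(4),"tool",(d@x).round(4),(d@y).round(4));return q
c=r("clip",(272,178),.082);L=r("L",(252,178.5),.082);R=r("R",(291.5,177),.082)
w=r("wax",(276.5,265),.075);print(np.linalg.norm(c-w),np.degrees(np.arctan2(*(c-w)[::-1])),np.degrees(np.arctan2(*(R-L)[::-1])),np.linalg.norm(R-L))
k=[r("blk",p,.028) for p in((241,127),(316,126),(317,276),(250,277))]
for i,j in((0,3),(1,2)): print(np.degrees(np.arctan2(*(k[i]-k[j])[::-1])))
for i,j in((1,0),(2,3)): print(np.degrees(np.arctan2(*(k[i]-k[j])[::-1])))
r("red",(155,110),.0);r("yel",(390,115),.0)
E
```

```text
61.848918042845625
clip [0.5249 0.2637] tool 0.0416 -0.0326
L [0.5138 0.2694] tool 0.0413 -0.0451
R [0.5359 0.2586] tool 0.0422 -0.0205
wax [0.4962 0.2105] tool -0.019 -0.0329
0.060554742956515216 61.620667673287805 -26.056228245924615 0.02462457078887715
blk [0.5139 0.3026] tool 0.0706 -0.0607
blk [0.5624 0.2773] tool 0.0712 -0.006
blk [0.5068 0.1734] tool -0.0467 -0.006
blk [0.458  0.1986] tool -0.0475 -0.0609
61.72118700902783
61.86484041977093
-27.49852079307224
-27.278558262086122
red [0.4558 0.3475] tool 0.0828 -0.1331
yel [0.6171 0.2566] tool 0.0788 0.0519
```

Call:
move_arm(
  rows=[
    [2, -1.6, 0, 0, 0, 0, 0.2],
    [2.1, -1.67, 1, 0, 0, 0, 0.2],
    [0, 0, 3, 0, 0, 0, 0.2],
    [0, 0, 3, 0, 0, 0, 0.2],
    [0, 0, 3, 0, 0, 0, 0.2],
    [0, 0, 2, 0, 0, 0, 0.2],
    [0, 0, 1, 0, 0, 0, 0.2],
    [0, 0, 0.6, 0, 0, 0, 0.2],
    [0, 0, 0, 0, 0, 0, 0.2],
  ],
)

```text
time: 7.53
tool_pos: [0.525, 0.2596, 0.0721]
tool_rot: [0.0, 0.858, 0.513, -0.001]
contact_force: [0.3, -0.2, 0.6]
gripper_width: 0.601
grasp_force: 0.0
```

Call:
move_arm(
  rows=[
    [0, 0, 0, 0, 0, 0, -1],
    [0, 0, 0, 0, 0, 0, -1],
    [0, 0, 0, 0, 0, 0, -1],
    [0, 0, 0, 0, 0, 0, -1],
    [0, 0, 0, 0, 0, 0, -1],
    [0, 0, 0, 0, 0, 0, -1],
  ],
)

```text
time: 8.03
tool_pos: [0.5269, 0.2612, 0.0753]
tool_rot: [0.001, 0.858, 0.513, 0.002]
contact_force: [0.2, -0.8, 6.2]
gripper_width: 0.267
grasp_force: 58.9
```

Call:
move_arm(
  rows=[
    [0, 0, -0.5, 0, 0, 0, -1],
    [0, 0, -1, 0, 0, 0, -1],
    [0, 0, -2, 0, 0, 0, -1],
    [0, 0, -3, 0, 0, 0, -1],
    [0, 0, -3, 0, 0, 0, -1],
    [0, 0, -2.5, 0, 0, 0, -1],
    [0, 0, -0.5, 0, 0, 0, -1],
    [0, 0, 0, 0, 0, 0, -1],
  ],
)

```text
time: 8.7
tool_pos: [0.5266, 0.2613, 0.2013]
tool_rot: [0.0, 0.858, 0.513, 0.002]
contact_force: [0.8, 0.4, -0.6]
gripper_width: 0.267
grasp_force: 58.8
```

```bash
python3 snap.py wrist w3;python3 snap.py side s3; python3 - <<'E'
import cv2,numpy as np
w=cv2.imread("pics/w3.png");s=cv2.imread("pics/s3.png")
o=np.zeros((600,800,3),np.uint8);o[:480,:400]=w[:,120:520]
o[:400,400:]=cv2.resize(s[80:200,240:360],(400,400),interpolation=cv2.INTER_CUBIC)
cv2.imwrite("pics/c3.png",o)
E
```

```text
(no output)
```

View pics/c3.png

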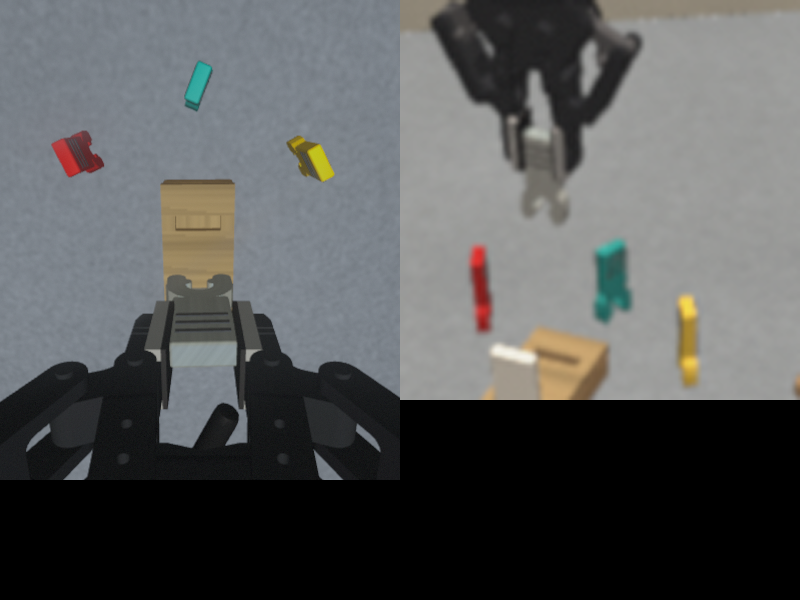

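The steel clip is in the jaws, gap down (crop (200,320)), and the slot is empty; the wax bar and look-alikes are untouched.

```bash
python3 - <<'E'
from h import *
F["w"]=pickle.load(open("w3.pkl","rb"))
T=np.array([.5266,.2613]);a=2*np.arctan2(.513,.858);x=np.array([np.cos(a),np.sin(a)]);y=np.array([x[1],-x[0]])
print(np.degrees(a))
def r(l,p,z):
    q=at("w",p,z)[:2];d=q-T;print(l,"tool",(d@x).round(4),(d@y).round(4))
for z in(.204,.208): r("front",(323,341),z);r("rear",(323,365),z);r("L",(289,341),z);r("R",(360,340),z)
zb=.2013-.0553
for z in (zb,zb+.005): r("Lleg",(285,283),z);r("Rleg",(353,283),z)
r("padfront L",(275,301),.2013-.019);r("padfrontR",(372,301),.2013-.019)
E
```

```text
61.75058336579477
front tool 0.0052 -0.0009
rear tool -0.0044 -0.0009
L tool 0.0052 -0.0125
R tool 0.0055 0.0118
front tool 0.0076 -0.0009
rear tool -0.0016 -0.0009
L tool 0.0076 -0.0121
R tool 0.0079 0.0113
Lleg tool 0.0018 -0.0191
Rleg tool 0.0017 0.0138
Lleg tool 0.0039 -0.0186
Rleg tool 0.0039 0.0134
padfront L tool 0.0097 -0.0195
padfrontR tool 0.0097 0.0183
```

Call:
move_arm(
  rows=[
    [0, 0, 0, 0, 0, -5.5, -1],
    [0, 0, 0, 0, 0, -5.5, -1],
    [0, 0, 0, 0, 0, -5.45, -1],
    [-2.5, 0.84, 0, 0, 0, 0, -1],
    [-2.5, 0.84, 0, 0, 0, 0, -1],
    [-2.5, 0.84, 0, 0, 0, 0, -1],
    [-2.5, 0.84, 0, 0, 0, 0, -1],
    [-2.5, 0.84, 0, 0, 0, 0, -1],
    [-2.5, 0.84, 0, 0, 0, 0, -1],
    [-2.5, 0.84, 0, 0, 0, 0, -1],
    [-2.5, 0.84, 0, 0, 0, 0, -1],
    [-2.5, 0.84, 0, 0, 0, 0, -1],
    [-2.5, 0.84, 0, 0, 0, 0, -1],
    [-2.5, 0.84, 0.6, 0, 0, 0, -1],
    [-2.5, 0.84, 1, 0, 0, 0, -1],
    [0, 0, 0, 0, 0, 0, -1],
  ],
)

```text
time: 10.13
tool_pos: [0.5605, -0.0568, 0.1773]
tool_rot: [-0.002, 0.777, 0.629, -0.003]
contact_force: [-0.6, -0.5, -2.0]
gripper_width: 0.263
grasp_force: 58.7
```

```bash
python3 snap.py wrist w4; python3 - <<'E'
import cv2
i=cv2.imread("pics/w4.png");cv2.imwrite("pics/c4.png",cv2.resize(i[200:350,220:420],(800,600),interpolation=cv2.INTER_CUBIC))
E
```

```text
(no output)
```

View pics/c4.png

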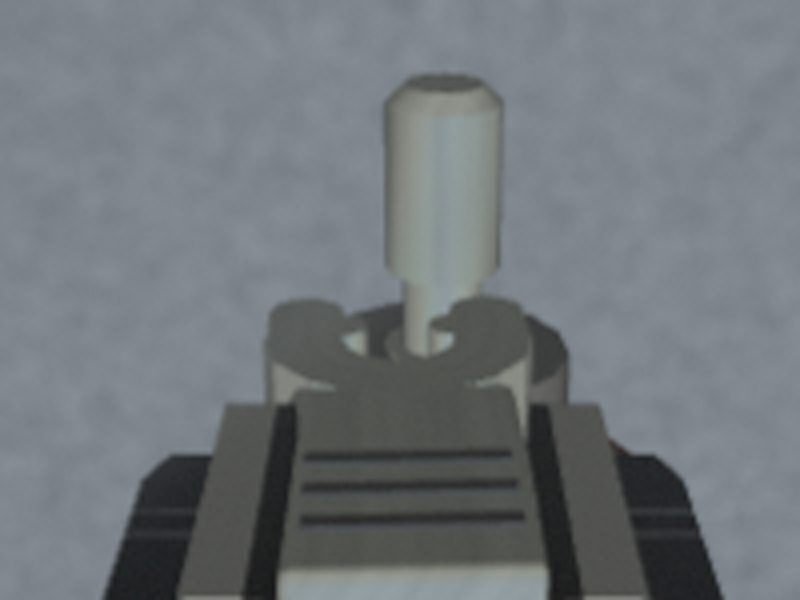

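The clip is held above the shaft; the groove is exposed just outside the hub (crop (430,300)), so the brush is home. The clip's legs (centre col 398) lie left of the shaft (centre col 443).

Call:
move_arm(
  rows=[
    [0, 0, 0, 0, 0, 0, -1],
    [0, 0, 0, 0, 0, 0, -1],
  ],
)

```text
time: 10.35
tool_pos: [0.5621, -0.0526, 0.1811]
tool_rot: [-0.001, 0.776, 0.631, -0.001]
contact_force: [0.5, 0.1, -1.6]
gripper_width: 0.264
grasp_force: 58.7
```

```bash
python3 - <<'E'
from h import *
F["w"]=pickle.load(open("w4.pkl","rb"))
T=np.array([.5605,-.0568]);a=2*np.arctan2(.629,.777);x=np.array([np.cos(a),np.sin(a)]);y=np.array([x[1],-x[0]])
print(np.degrees(a)); C=lambda p:(220+p[0]/4,200+p[1]/4)
def r(l,p,z):
    q=at("w",C(p),z)[:2];d=q-T;print(l,q.round(4),"tool",(d@x).round(4),(d@y).round(4))
r("shL",(385,130),.095);r("shR",(502,130),.095);r("shL2",(385,250),.095);r("shR2",(501,250),.095)
r("end rim",(445,85),.103)
r("grooveouter",(443,276),.101)
f=.1773-.0553
r("legL",(268,335),f+.006);r("legR",(528,335),f+.006);r("footL",(305,300),f);r("footR",(490,300),f)
r("gapL",(345,325),f+.0);r("gapR",(430,325),f+.0)
r("topF",(413,570),.1773+.0067)
r("tabL",(281,570),.1773+.0067);r("tabR",(548,570),.1773+.0067)
E
```

```text
77.98198808501095
shL [ 0.5596 -0.0369] tool 0.0193 -0.005
shR [ 0.5749 -0.0401] tool 0.0193 0.0106
shL2 [ 0.5559 -0.0536] tool 0.0022 -0.0051
shR2 [ 0.5715 -0.0569] tool 0.0022 0.0107
end rim [ 0.569  -0.0304] tool 0.0276 0.0028
grooveouter [ 0.5633 -0.0566] tool 0.0007 0.0027
legL [ 0.5437 -0.0492] tool 0.0039 -0.018
legR [ 0.5734 -0.0554] tool 0.004 0.0124
footL [ 0.5479 -0.0481] tool 0.0059 -0.0141
footR [ 0.5697 -0.0527] tool 0.006 0.0081
gapL [ 0.5519 -0.0523] tool 0.0027 -0.0093
gapR [ 0.562  -0.0544] tool 0.0027 0.0009
topF [ 0.5614 -0.0494] tool 0.0074 -0.0007
tabL [ 0.5507 -0.0472] tool 0.0073 -0.0116
tabR [ 0.5723 -0.0517] tool 0.0074 0.0105
```

Call:
move_arm(
  rows=[
    [0, 0.3, 0, -2.3, 0, 0, -1],
    [0, 0, 0, 0, 0, 0, -1],
    [0, 0, 0, 0, 0, 0, -1],
    [0, 0, 0, 0, 0, 0, -1],
    [0, 0, 0, 0, 0, 0, -1],
    [0, 0, 0, 0, 0, 0, -1],
  ],
)

```text
time: 10.85
tool_pos: [0.5658, -0.0538, 0.1825]
tool_rot: [0.016, 0.776, 0.631, 0.013]
contact_force: [-0.1, -0.0, -0.7]
gripper_width: 0.265
grasp_force: 58.7
```

```bash
python3 snap.py wrist w5; python3 - <<'E'
import cv2
i=cv2.imread("pics/w5.png");cv2.imwrite("pics/c5.png",cv2.resize(i[200:350,220:420],(800,600),interpolation=cv2.INTER_CUBIC))
E
```

```text
(no output)
```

View pics/c5.png

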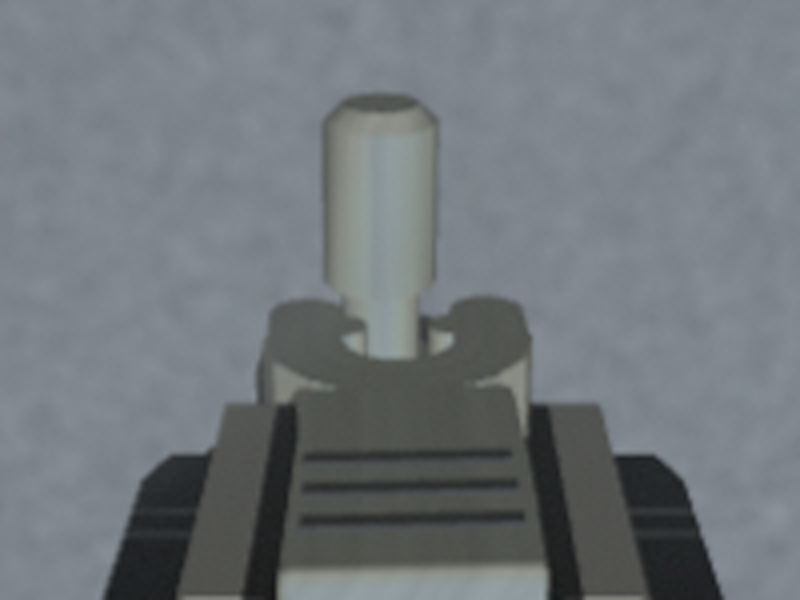

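```bash
python3 - <<'E'
from h import *
F["w"]=pickle.load(open("w5.pkl","rb"))
u=np.array([.2045,.9789]);v=np.array([.9789,-.2045]);E=np.array([.5646,-.0412])
def r(l,p,z):
    q=at("w",(220+p[0]/4,200+p[1]/4),z);d=q[:2]-E;print(l,"s",(d@u).round(4),"t",(d@v).round(4))
zt=.1825
r("TCP",(0,0),zt)
for y,z in((150,.095),(270,.095)):
    r("shL",(324,y),z);r("shR",(438 if y<200 else 436,y),z)
r("end rim",(382,112),.103);r("groove outer edge",(380,300),.1005);r("groove outer edge full",(330,282),.095)
f=zt-.0553
r("legL",(265,335),f+.006);r("legR",(530,335),f+.006);r("gapL",(345,325),f);r("gapR",(430,325),f)
for dz in(.0067,.01): r("tabL",(281,570),zt+dz);r("tabR",(548,570),zt+dz)
r("tab low L",(296,392),f+.024);r("tab low R",(521,390),f+.024)
r("shoulder",(400,392),f+.024)
E
```

```text
TCP s 0.0419 t -0.0288
shL s 0.0031 t -0.0057
shR s 0.0029 t 0.0099
shL s -0.0146 t -0.006
shR s -0.0148 t 0.0097
end rim s 0.0106 t 0.0021
groove outer edge s -0.017 t 0.0017
groove outer edge full s -0.0164 t -0.0052
legL s -0.0078 t -0.0123
legR s -0.0083 t 0.0187
gapL s -0.0092 t -0.003
gapR s -0.0094 t 0.0072
tabL s -0.0045 t -0.0082
tabR s -0.005 t 0.0139
tabL s -0.0024 t -0.008
tabR s -0.003 t 0.0134
tab low L s -0.0065 t -0.0081
tab low R s -0.0067 t 0.0157
shoulder s -0.0067 t 0.0028
```

Call:
move_arm(
  rows=[
    [0.2, -0.1, 1, 0, 0, 0, -1],
    [0, -0.06, 1, 0, 0, 0, -1],
    [0, -0.04, 0.4, 0, 0, 0, -1],
    [0, 0, 0.1, 0, 0, 0, -1],
    [0, 0, 0, 0, 0, 0, -1],
    [0, 0, 0, 0, 0, 0, -1],
    [0, 0, 0, 0, 0, 0, -1],
  ],
)

```text
time: 11.48
tool_pos: [0.5654, -0.0521, 0.1577]
tool_rot: [0.016, 0.776, 0.63, 0.013]
contact_force: [-0.8, -0.3, -0.4]
gripper_width: 0.269
grasp_force: 58.7
```

Call:
move_arm(
  rows=[
    [0, 0, 0.1, 0, 0, 0, -1],
    [0, 0, 0.1, 0, 0, 0, -1],
    [0, 0, 0.1, 0, 0, 0, -1],
    [0, 0, 0, 0, 0, 0, -1],
    [0, 0, 0, 0, 0, 0, -1],
  ],
)

```text
time: 11.9
tool_pos: [0.5652, -0.0519, 0.1541]
tool_rot: [0.015, 0.776, 0.63, 0.013]
contact_force: [-1.1, -0.1, -1.2]
gripper_width: 0.264
grasp_force: 58.7
```

Call:
move_arm(
  rows=[
    [0, 0, 0.1, 0, 0, 0, -1],
    [0, 0, 0.1, 0, 0, 0, -1],
    [0, 0, 0, 0, 0, 0, -1],
    [0, 0, 0, 0, 0, 0, -1],
  ],
)

```text
time: 12.23
tool_pos: [0.5652, -0.052, 0.1523]
tool_rot: [0.015, 0.776, 0.63, 0.013]
contact_force: [-0.9, -0.0, -0.4]
gripper_width: 0.267
grasp_force: 59.1
```

Call:
move_arm(
  rows=[
    [0, 0, 0.1, 0, 0, 0, -1],
    [0, 0, 0, 0, 0, 0, -1],
    [0, 0, 0, 0, 0, 0, -1],
  ],
)

```text
time: 12.48
tool_pos: [0.5654, -0.052, 0.152]
tool_rot: [0.016, 0.776, 0.631, 0.013]
contact_force: [-3.2, -0.6, 5.4]
gripper_width: 0.267
grasp_force: 60.2
```

Call:
move_arm(
  rows=[
    [0, -0.07, 0, 0, 0, 0, -1],
    [-0.1, 0, 0, 0, 0, 0, -1],
    [-0.15, 0, 0, 0, 0, 0, -1],
    [-0.15, 0, 0, 0, 0, 0, -1],
    [-0.15, 0, 0, 0, 0, 0, -1],
    [-0.15, 0, 0, 0, 0, 0, -1],
    [0, 0, 0, 0, 0, 0, -1],
  ],
)

```text
time: 13.07
tool_pos: [0.5638, -0.0577, 0.1515]
tool_rot: [0.015, 0.776, 0.63, 0.014]
contact_force: [0.4, 5.0, 3.6]
gripper_width: 0.265
grasp_force: 59.5
```

Call:
move_arm(
  rows=[
    [-0.1, 0, 0, 0, 0, 0, -1],
    [-0.1, 0, 0, 0, 0, 0, -1],
    [0, 0, 0, 0, 0, 0, -1],
  ],
)

```text
time: 13.32
tool_pos: [0.5634, -0.0597, 0.1514]
tool_rot: [0.015, 0.776, 0.63, 0.014]
contact_force: [0.1, 5.3, 3.5]
gripper_width: 0.267
grasp_force: 59.4
```

Call:
move_arm(
  rows=[
    [-0.1, 0, 0, 0, 0, 0, -1],
    [-0.1, 0, 0, 0, 0, 0, -1],
    [0, 0, 0, 0, 0, 0, -1],
  ],
)

```text
time: 13.57
tool_pos: [0.5628, -0.0621, 0.1511]
tool_rot: [0.015, 0.776, 0.63, 0.014]
contact_force: [0.6, 4.1, 3.3]
gripper_width: 0.262
grasp_force: 59.1
```

Call:
move_arm(
  rows=[
    [-0.1, 0, 0, 0, 0, 0, -1],
    [0, 0, 0, 0, 0, 0, -1],
  ],
)

```text
time: 13.73
tool_pos: [0.5618, -0.0642, 0.1505]
tool_rot: [0.016, 0.776, 0.631, 0.012]
contact_force: [0.5, -0.2, -0.6]
gripper_width: 0.27
grasp_force: 58.7
```

Call:
move_arm(
  rows=[
    [0, 0, 0.1, 0, 0, 0, -1],
    [0, 0, 0.1, 0, 0, 0, -1],
    [0, 0, 0, 0, 0, 0, -1],
    [0, 0, 0, 0, 0, 0, -1],
  ],
)

```text
time: 14.07
tool_pos: [0.562, -0.0638, 0.1487]
tool_rot: [0.015, 0.776, 0.63, 0.012]
contact_force: [-0.6, -0.0, -1.2]
gripper_width: 0.266
grasp_force: 58.7
```

Below the full-shaft stop with no force: the clip is in the groove.

Call:
move_arm(
  rows=[
    [0, 0, 0.1, 0, 0, 0, -1],
    [0, 0, 0.1, 0, 0, 0, -1],
    [0, 0, 0, 0, 0, 0, -1],
    [0, 0, 0, 0, 0, 0, -1],
  ],
)

```text
time: 14.4
tool_pos: [0.5624, -0.0637, 0.1473]
tool_rot: [0.016, 0.776, 0.631, 0.013]
contact_force: [0.1, -0.3, -1.5]
gripper_width: 0.267
grasp_force: 58.8
```

Call:
move_arm(
  rows=[
    [0, 0, 0.1, 0, 0, 0, -1],
    [0, 0, 0, 0, 0, 0, -1],
    [0, 0, 0, 0, 0, 0, -1],
  ],
)

```text
time: 14.65
tool_pos: [0.5627, -0.0637, 0.1469]
tool_rot: [0.016, 0.776, 0.631, 0.013]
contact_force: [-0.6, 0.3, 3.7]
gripper_width: 0.268
grasp_force: 59.3
```

Call:
move_arm(
  rows=[
    [0, -0.02, 0.1, 0, 0, 0, -1],
    [0, 0, 0, 0, 0, 0, -1],
    [0, 0, 0, 0, 0, 0, -1],
  ],
)

```text
time: 14.9
tool_pos: [0.5628, -0.0637, 0.1463]
tool_rot: [0.016, 0.776, 0.63, 0.013]
contact_force: [-1.7, -0.7, 5.9]
gripper_width: 0.266
grasp_force: 59.8
```

Call:
move_arm(
  rows=[
    [0, 0, 0.1, 0, 0, 0, -1],
    [0, 0, 0, 0, 0, 0, -1],
    [0, 0, 0, 0, 0, 0, -1],
  ],
)

```text
time: 15.15
tool_pos: [0.5629, -0.0637, 0.1456]
tool_rot: [0.016, 0.776, 0.631, 0.013]
contact_force: [-2.5, -0.3, 7.1]
gripper_width: 0.262
grasp_force: 60.0
```

Call:
move_arm(
  rows=[
    [0, -0.05, 0.1, 0, 0, 0, -1],
    [0, 0, 0, 0, 0, 0, -1],
    [0, 0, 0, 0, 0, 0, -1],
  ],
)

```text
time: 15.4
tool_pos: [0.5628, -0.0637, 0.1451]
tool_rot: [0.017, 0.776, 0.631, 0.013]
contact_force: [-1.0, 0.2, 7.6]
gripper_width: 0.266
grasp_force: 60.2
```

Call:
move_arm(
  rows=[
    [0, -0.02, 0.1, 0, 0, 0, -1],
    [0, 0, 0, 0, 0, 0, -1],
    [0, 0, 0, 0, 0, 0, -1],
  ],
)

```text
time: 15.65
tool_pos: [0.5627, -0.0637, 0.1442]
tool_rot: [0.017, 0.776, 0.631, 0.013]
contact_force: [-1.9, 0.1, 9.1]
gripper_width: 0.266
grasp_force: 60.2
```

Call:
move_arm(
  rows=[
    [0, -0.02, 0.1, 0, 0, 0, -1],
    [0, 0, 0, 0, 0, 0, -1],
    [0, 0, 0, 0, 0, 0, -1],
  ],
)

```text
time: 15.9
tool_pos: [0.5625, -0.0637, 0.1429]
tool_rot: [0.017, 0.776, 0.631, 0.013]
contact_force: [-0.6, -0.2, 7.0]
gripper_width: 0.27
grasp_force: 59.8
```

Call:
move_arm(
  rows=[
    [0, 0, 0.1, 0, 0, 0, -1],
    [0, 0, 0, 0, 0, 0, -1],
    [0, 0, 0, 0, 0, 0, -1],
  ],
)

```text
time: 16.15
tool_pos: [0.5623, -0.0637, 0.141]
tool_rot: [0.016, 0.776, 0.63, 0.013]
contact_force: [-0.4, -0.4, 2.0]
gripper_width: 0.264
grasp_force: 59.1
```

Call:
move_arm(
  rows=[
    [0, 0, 0.1, 0, 0, 0, -1],
    [0, 0, 0, 0, 0, 0, -1],
    [0, 0, 0, 0, 0, 0, -1],
  ],
)

```text
time: 16.4
tool_pos: [0.5618, -0.0636, 0.1388]
tool_rot: [0.016, 0.776, 0.63, 0.013]
contact_force: [1.9, -0.1, -0.2]
gripper_width: 0.267
grasp_force: 58.6
```

Call:
move_arm(
  rows=[
    [0, 0, 0.1, 0, 0, 0, -1],
    [0, 0, 0, 0, 0, 0, -1],
    [0, 0, 0, 0, 0, 0, -1],
  ],
)

```text
time: 16.65
tool_pos: [0.5617, -0.0635, 0.1377]
tool_rot: [0.016, 0.776, 0.63, 0.013]
contact_force: [3.3, -1.8, -1.7]
gripper_width: 0.268
grasp_force: 58.2
```

Call:
move_arm(
  rows=[
    [0, 0, 0.1, 0, 0, 0, -1],
    [0, 0, 0, 0, 0, 0, -1],
    [0, 0, 0, 0, 0, 0, -1],
  ],
)

```text
time: 16.9
tool_pos: [0.5619, -0.0636, 0.1374]
tool_rot: [0.016, 0.776, 0.63, 0.013]
contact_force: [2.3, -1.9, 1.7]
gripper_width: 0.263
grasp_force: 58.6
```

Call:
move_arm(
  rows=[
    [0, 0.05, 0.1, 0, 0, 0, -1],
    [0, 0, 0, 0, 0, 0, -1],
    [0, 0, 0, 0, 0, 0, -1],
  ],
)

```text
time: 17.15
tool_pos: [0.5622, -0.0636, 0.1372]
tool_rot: [0.015, 0.776, 0.631, 0.012]
contact_force: [-1.3, -1.1, 5.6]
gripper_width: 0.271
grasp_force: 59.6
```

Call:
move_arm(
  rows=[
    [0, 0, 0.1, 0, 0, 0, -1],
    [0, 0, 0, 0, 0, 0, -1],
    [0, 0, 0, 0, 0, 0, -1],
  ],
)

```text
time: 17.4
tool_pos: [0.5623, -0.0636, 0.1371]
tool_rot: [0.015, 0.776, 0.631, 0.012]
contact_force: [-2.3, -0.8, 10.9]
gripper_width: 0.266
grasp_force: 60.1
```

Call:
move_arm(
  rows=[
    [0, 0, -0.2, 0, 0, 0, -1],
    [0, 0, 0, 0, 0, 0, -1],
    [0, 0, 0, 0, 0, 0, 0.1],
    [0, 0, 0, 0, 0, 0, 0.1],
    [0, 0, 0, 0, 0, 0, 0.1],
    [0, 0, 0, 0, 0, 0, 0.1],
    [0, 0, 0, 0, 0, 0, 0.1],
  ],
)

```text
time: 17.98
tool_pos: [0.5618, -0.0633, 0.1367]
tool_rot: [0.015, 0.776, 0.631, 0.012]
contact_force: [0.4, -0.2, -0.6]
gripper_width: 0.546
grasp_force: 0.0
```

Call:
move_arm(
  rows=[
    [0, 0, -0.5, 0, 0, 0, 0.1],
    [0, 0, -1, 0, 0, 0, 0.1],
    [0, 0, -2, 0, 0, 0, 0.1],
    [0, 0, -3, 0, 0, 0, 0.1],
    [0, 0, -3, 0, 0, 0, 0.1],
    [-2, 0, -2, 0, 0, 0, 0.1],
    [-2, 0, 0, 0, 0, 0, 0.1],
    [0, 0, 0, 0, 0, 0, 0.1],
    [0, 0, 0, 0, 0, 0, 0.1],
    [0, 0, 0, 0, 0, 0, 0.1],
  ],
)

```text
time: 18.82
tool_pos: [0.5492, -0.1013, 0.2519]
tool_rot: [0.015, 0.776, 0.63, 0.013]
contact_force: [0.0, -0.3, -0.2]
gripper_width: 0.548
grasp_force: 0.0
```

```bash
python3 snap.py wrist w6; python3 snap.py scene s6; python3 - <<'E'
import cv2,numpy as np
w=cv2.imread("pics/w6.png");s=cv2.imread("pics/s6.png")
o=np.zeros((600,800,3),np.uint8)
o[:,:400]=cv2.resize(w[130:430,220:420],(400,600),interpolation=cv2.INTER_CUBIC)
o[:,400:]=cv2.resize(s[170:290,240:320],(400,600),interpolation=cv2.INTER_CUBIC)
cv2.imwrite("pics/c6.png",o)
E
```

```text
(no output)
```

View pics/c6.png

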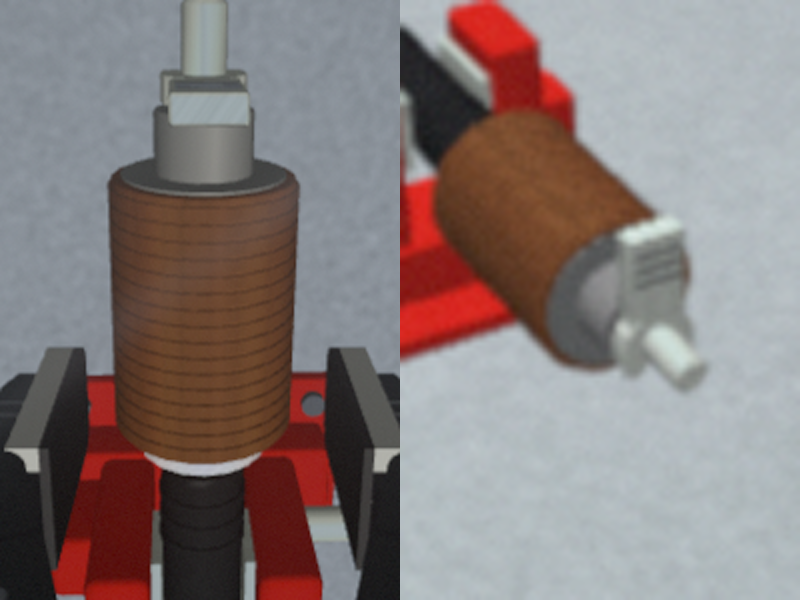

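The brush sits against the collar (left crop (200,460)). The clip stands upright in the groove, with the shaft end showing through its bore (right crop (665,345)), and the robot is clear of everything.

```bash
python3 -c "
from plant import manip
print(manip.job_done())"
```

```text
the job is handed in; nothing more can be done
None
```

The job is handed in at about 19 s: I pushed the brush home against the collar, then pressed the steel clip (about 11 N at most) until it snapped and bottomed in the groove, and let go with nothing else moved on purpose.

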